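# Hold the roller carriage over the inspection camera

### The arm

A 6-joint arm with a two-finger parallel gripper is mounted at the origin on a cart in front of the work surface, level with it; the furniture and walls round the work are solid. World frame = base frame: x ahead of the robot, y to its left, z up, the work surface at z = 0. Lengths are in mm, angles in degrees, forces in N, time in s.
With the tool pointing down it reaches from about 350 to 850 mm from the base axis. Payload 8.1 kg.
Tool frame: the origin (TCP) lies midway between the tips of the shut fingers; the grasp point (between the pads) lies 19 mm behind it; z points along the fingers, y is the line along which they close (so a half turn about z gives the same grasp; the last joint's range is limited). The gripper opens to 85 mm and grips with 20 to 120 N. Pads are 22 mm wide; open, the fingers measure 114 mm over their backs; the gripper's body (76 mm by 85 mm) begins 54 mm behind the grasp point. The pads swing forward as they close: fully open they stand 13 mm farther back than shut.
Start: joints at [67.586, 7.471, 85.268, -0, 87.261, -4.893], TCP at [180.612, 572.175, 231.292] pointing down, gripper open.
Joint ranges: [-169.43, 169.43], [-51.17, 129.36], [1.28, 143.12], [-76.62, 256.62], [0, 156.53], [-152.29, 152.29]. Speed limits (degrees/s): [136.94, 136.94, 159.86, 180, 180, 180].

### API

Orientations are given as [roll, pitch, yaw] about the fixed x, y, z axes, in that order (R = Rz(yaw) Ry(pitch) Rx(roll)).
In Python, from bench import sense, snapshot, camera_params, hand_in, masks_of, pinpoint gives the robot as it stands.
- The arm moves only by the tool step_arm, never from a script. Its argument "targets" is a list of rows, each an object with "angular": the turn, a rotation vector about the tool's x, y, z scaled (see below), a list of three; "dp": the shift along the tool's x, y, z scaled (see below), a list of three; "fingers": the closure, from 0 (fully open) to 1 (shut). A call has exactly 8 rows; each row is the pose to reach, as a shift and turn from the pose commanded when the call began, along the tool's axes at that moment, turning the shorter way round; what a row does not reach only later rows make up. The controller multiplies each number of a shift by 0.2 m and each number of a turn by 180 degrees. A row lasts 1/8 s, in which the tool goes at most 62.5 mm and 10.7 degrees, less where a joint would pass 70% of its speed; a pose out of reach is approached as far as the arm can. A call with a number of a shift or a turn outside -1 to 1 is refused whole. A call with a gripper value outside its range is refused whole. The fingers move at their own pace and stop on an object; "newtons" is the grip in N (left out, the last holds). Time passes only in rows, so rows that repeat a pose let the fingers close, or fill a call up. It gives the time, the measured TCP pose, the force, the opening and the grip force at its end, in the units of the state.
- sense(): the state, without advancing time (a new reading comes with each control period).
- snapshot(name): name is "side" or "top"; returns the picture (400x640x3 uint8, blue, green, red); there is no depth.
- camera_params(name): a dict with "vfov" (degrees; the focal length in pixels is half the picture's height over the tangent of half this angle, whatever the lens; pixels are square), "cx", "cy" (the principal point, pixels), "R" (3x3) and "t" (3): a world point X has camera coordinates R X + t. Camera axes: x right, y down, z forward; pixel columns grow to the right and rows downward; lengths in mm; the calibration is good to about 2 mm. A picture is of the moment at which its call begins. camera_params takes no time and is no camera call.
- hand_in(): hands the job in; it is judged then, once.
Trained networks look in the newest picture that a camera, given by its name, has taken for a name from the list of things; names that differ only in an ending like _2 or _b are one class to them, and where a whole thing is asked for, a point or a joint stands for the part that bears it (a point fixed in the world has none). Each returns a list of dicts, best first, with "conf" (0 to 1); they miss things now and then, are a little off and sometimes report something else, mostly with a low value. They report only what shows in the picture. A call takes as long as a camera call. They do not tell look-alikes from the thing itself.
- masks_of(camera, label): "pixels" (400x640 bool, what is visible of it) and "at" ([column, row] in pixels, amid what is visible of it).
- pinpoint(camera, label): "at" ([column, row] in pixels: a listed point, or the origin of a listed thing).
The state is a dict: "time": time; "joint_pos": joint angles; "qd": joint speeds; "joint_efforts": joint torques, N m; "tool_pos": TCP position; "tcp_rot": TCP orientation; "ft_force": force on the tool from outside, world axes, zero at the start; "wrist_torque": the same for the moment, N m; "finger_gap": finger opening in mm; "grip_force": force on a finger pad.
Only numpy, scipy, OpenCV 4.12 (cv2) and the standard library are available. Lean on these libraries where they do the work, as an engineer would, in place of code of your own. Each camera call takes 0.05 s, during which the arm holds its last target. There are 200 camera calls.

### The job

First turn the lock collar of the upward-looking inspection camera clockwise until its pointer lug lines up with the white mark on the camera, and leave it there. Then pick up the roller carriage that stands on the bench across the oak block from the camera, lift it over the block without touching the block or the jar on it (leave the stepper motor and the tin where they stand), and hold it about 20 mm above the lens: centred, level, its long side parallel to the long side of the camera's base plate, never touching the camera with it. Finish while holding it still there in the gripper; do not put it down or let go.

Things in the scene. Friction and masses are not known exactly. Their poses are not given: they have to be found in the camera images.
- camera: Upward-looking inspection camera fixed to the bench, left or right of the oak block. Origin: centre of its underside, z up. Base plate 90 (x) x 120 (y) x 8 mm; black housing 74 x 80 mm to 32 mm height; fixed ring 68 mm across to 37 mm; round lens barrel, rim 42 mm across, to 85 mm. White locked mark: line on ring and housing on its own -x side. Plug stub, 12 mm, on its +x side.
- lens_top (a point): Centre of the lens rim, the highest part of the camera, 85 mm above the bench on the lens axis; axes as the camera's.
- collar (a joint): Angle (rad) of the lock collar about the lens axis; grows as it turns clockwise seen from above. Range 0 to 1.6, starts at 0 to 0.5; at 1.2 the pointer lug is at the white locked mark. No stop or click at the mark; friction (0.06 N m) keeps it where it is left.
- collar_lug (a point): Centre of the collar's pointer lug (black line on top, small peg beneath), 24.5 mm from the lens axis, 60 mm above the bench; turns with the collar. A plain lug is across from it. The lugs' flat outer faces are 57 mm apart, 26 mm wide, 51 to 69 mm above the bench: grip across both from above, fingers on the line lug to lens axis, and turn about that axis. The ring below ends at 37 mm.
- carriage: Black roller carriage, 46 (x) x 66 (y) x 34 mm, about 0.12 kg: base plate 4 mm thick, roller between two upright cheeks. Origin: centre of its underside, z up. Cheek outer faces 26 mm apart along x, 5 to 32 mm above the underside, 38 mm long in y: grip across them from above. On the bench, across the oak block from the camera.
- oak_block: Loose oak block lying between camera and carriage, 150 mm along its x, 262 mm along its y, 62 mm high; its y (long side) runs about along the world's x. Origin: centre of the underside. Obstacle, not to be touched.
- jar: Jar with black lid, 76 mm across, 105 mm high, standing on the oak block (its top 167 mm above the bench). Origin: centre of the underside. Leave alone.
- stepper: Stepper motor, 43 x 48 mm, 61 mm high with its shaft, standing on the bench beyond the work. Origin: centre of the underside. Leave alone.
- tin: Round parts tin, 72 mm across, 30 mm high, on the bench beyond the work. Origin: centre of the underside. Leave alone.
Things that resemble listed ones, but are neither listed nor needed, are in the scene too. Of the things like the camera, leave any that is green or yellow; of the rest the larger one is meant.

How it is judged (in metres and radians):
On the way, in this order (a step that is already met when the one before it is completed fails the run):
1. the collar is turned to its locked mark while the carriage still stands where it was (value of joint collar between 1.08 and 1.32 rad and height (world z) of carriage below 0.01 m and contact force between the fingers and camera below 0.2 N), for 0.2 s.
2. the carriage is carried over the oak block, above it (x of carriage in the frame of oak_block between -0.05 and 0.05 m and y of carriage in the frame of oak_block between -0.2 and 0.2 m and height (world z) of carriage above 0.065 m).
At the end, for the whole second after the job is handed in: Collar at its mark (joint 1.08 to 1.32); carriage held still in the fingers, underside 8 to 35 mm above the lens rim, centre within 10 mm of the lens axis, long side within 0.14 rad of the base plate's, tilt under 0.12 rad; neither it nor the robot touches the camera (value of joint collar between 1.08 and 1.32 rad and z of carriage in the frame of lens_top between 0.008 and 0.035 m and horizontal distance between carriage and lens_top below 0.01 m and angle between the y axis of carriage and the y axis of camera, either way round below 0.14 rad and angle between carriage's own z axis and vertical below 0.12 rad and linear speed of carriage below 0.02 m/s and angular speed of carriage below 0.2 rad/s and contact force between the fingers and carriage above 1 N and contact force between each of carriage, the arm, the fingers and camera below 0.1 N); the arm keeps its last pose, push and grip.
It fails at once if the carriage touches the camera (contact force between carriage and camera above 0.5 N).
It fails at once if the oak block is touched or shifted (distance of oak_block from where it was at the start of the episode above 0.008 m or contact force between any of carriage, the arm, the fingers and oak_block above 0.5 N).
It fails at once if the jar is touched or shifted (distance of jar from where it was at the start of the episode above 0.008 m or contact force between any of carriage, the arm, the fingers and jar above 0.5 N).
It fails at once if the stepper motor is shifted (distance of stepper from where it was at the start of the episode above 0.008 m).
It fails at once if the tin is shifted (distance of tin from where it was at the start of the episode above 0.008 m).
It also fails if it takes over 61 s, if anything falls off the work surface, if the arm or the gripper's body presses on something with over 40 N, if the wrist force passes 120 N, or if a joint passes its speed limit or range.

## Working session

There is one attempt and no reset: what is moved stays moved. The work goes in short steps, Python scripts to look and compute and a tool call to move; the robot and the scene stay as the last step left them, time stands still between calls to the robot, and variables do not carry over. Pictures are saved under pics/ and viewed, at most 10 in all, crops included, and the job is handed in when it is done.

Besides the shell and the picture viewer there is one more tool, called after "Call:" as a command line: name --argument value ..., lists and objects as JSON in quotes. step_arm: Moves the arm, as the interface text tells. Its arguments: {"type":"object","properties":{"targets":{"type":"array","items":{"type":"object","properties":{"angular":{"type":"array","items":{"type":"number","minimum":-1,"maximum":1}},"dp":{"type":"array","items":{"type":"number","minimum":-1,"maximum":1}},"fingers":{"type":"number"}}}},"newtons":{"type":"number"}},"required":["targets"]}

```bash
mkdir -p pics; ls
python3 - <<'E'
from bench import *
import cv2,numpy as np
np.set_printoptions(precision=4,suppress=True)
for c in("side","top"):
    p=camera_params(c);print(c,p)
    im=snapshot(c);cv2.imwrite(f"pics/{c}0.png",im)
    for l in("camera","collar_lug","lens_top","carriage","oak_block","jar","stepper","tin"):
        print(l,[(np.round(d["at"],1).tolist(),round(d["conf"],2)) for d in pinpoint(c,l)])
print(sense())
E
```

```text
pics
side {'vfov': 52.17764087751659, 'cx': 310.23662109064145, 'cy': 193.88188598888306, 'R': array([[-0.9902, -0.1375,  0.0254],
       [-0.087 ,  0.4638, -0.8816],
       [ 0.1095, -0.8752, -0.4712]]), 't': array([ 541.9134,  137.9634, 1037.4338])}
camera [([380.8, 204.9], 0.75), ([238.1, 224.1], 0.75), ([326.8, 196.1], 0.7), ([356.9, 173.2], 0.7)]
collar_lug [([335.5, 175.7], 0.56), ([365.9, 155.9], 0.54), ([240.1, 210.9], 0.42), ([383.5, 191.5], 0.38)]
lens_top [([357.7, 146.5], 0.98), ([331.4, 167.8], 0.96), ([382.9, 187.9], 0.88), ([237.5, 207.0], 0.7)]
carriage [([296.3, 298.6], 0.96), ([311.5, 211.0], 0.22)]
oak_block [([317.8, 238.6], 0.6)]
jar [([310.3, 213.4], 0.59), ([317.0, 236.5], 0.24)]
stepper [([257.1, 192.5], 0.51), ([298.3, 297.2], 0.5)]
tin []
top {'vfov': 48.827882595150975, 'cx': 308.8933411170589, 'cy': 196.83164125074532, 'R': array([[ 0.0049, -1.    ,  0.0003],
       [-0.9989, -0.0049, -0.0464],
       [ 0.0464, -0.0001, -0.9989]]), 't': array([ -36.5507,  564.9735, 1268.5916])}
camera [([362.8, 215.9], 0.91), ([425.1, 240.4], 0.85), ([292.1, 137.0], 0.82),
[... 259 characters left out ...]
.8], 0.53)]
oak_block [([287.1, 210.3], 0.74), ([242.8, 142.3], 0.59)]
jar [([283.8, 203.2], 0.66)]
stepper [([352.4, 134.8], 0.55), ([282.3, 204.3], 0.29)]
tin [([243.3, 142.4], 0.59), ([367.8, 212.4], 0.52)]
{'time': 0.9, 'joint_pos': array([67.5862,  7.4684, 85.2678, -0.0011, 87.2608, -4.8928]), 'qd': array([-0.0499, -0.0099, -0.0182, -0.0683, -0.2011, -0.0256]), 'joint_efforts': array([ -0.0003, -56.9328, -50.0861,  -0.0002,   0.001 ,  -0.0001]), 'tool_pos': array([180.6199, 572.1793, 231.3214]), 'tcp_rot': array([179.9971,   0.0013, 162.479 ]), 'ft_force': array([0.0849, 0.2496, 0.2018]), 'wrist_torque': array([0.0123, 0.0125, 0.0251]), 'grip_force': 0.0, 'finger_gap': 85.3387515667395}
```

Run:
```python
import cv2
a=cv2.imread("pics/top0.png")[90:330,160:480];cv2.imwrite("pics/topc.png",cv2.resize(a,None,fx=2.5,fy=2.5,interpolation=cv2.INTER_CUBIC))
a=cv2.imread("pics/side0.png")[110:340,180:480];cv2.imwrite("pics/sidec.png",cv2.resize(a,None,fx=2.6,fy=2.6,interpolation=cv2.INTER_CUBIC))
```

```text
(no output)
```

View pics/topc.png

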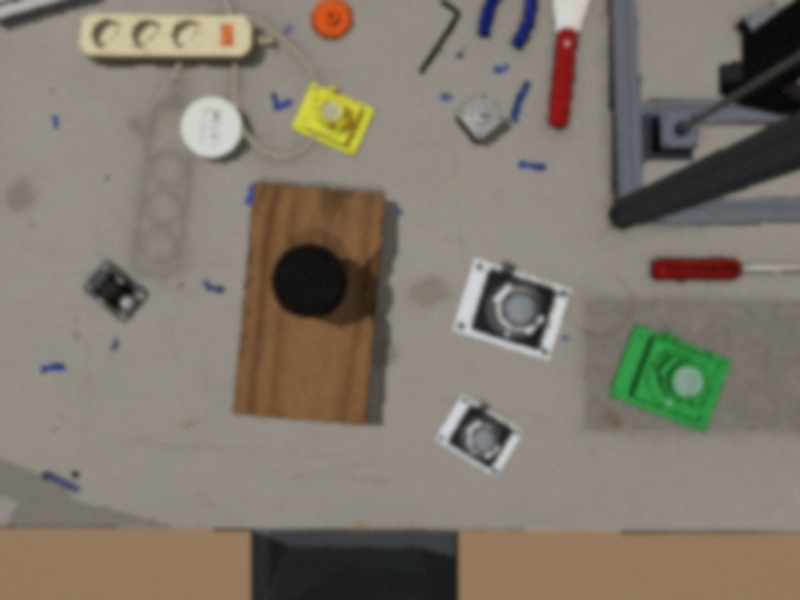

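View pics/sidec.png

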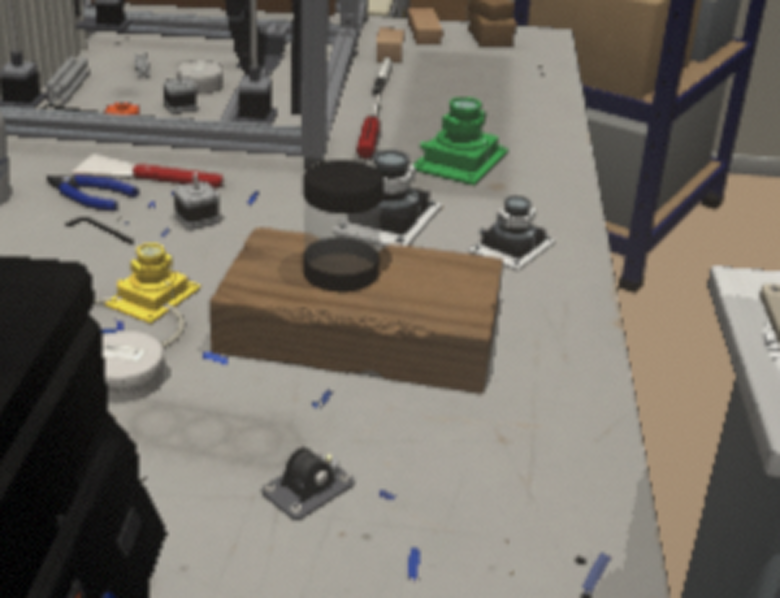

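Camera candidates (full top image): white large (363,216), white small (350,262), green (425,240), yellow (292,137). The large white one fits: it is neither green nor yellow and is bigger than the other white one. The carriage is at (207,209), left of the block at (283,210). The next script confirms with a crop and measures.

```bash
cat > h.py <<'E'
from bench import *
import cv2,numpy as np
np.set_printoptions(precision=3,suppress=True)
def P(c):
    p=camera_params(c);f=200/np.tan(np.radians(p["vfov"])/2);return p,f
def back(c,uv,z):
    p,f=P(c);d=np.array([(uv[0]-p["cx"])/f,(uv[1]-p["cy"])/f,1.]);R=p["R"];o=-R.T@p["t"];w=R.T@d
    return o+w*(z-o[2])/w[2]
def proj(c,X):
    p,f=P(c);q=p["R"]@np.array(X,float)+p["t"];return np.array([p["cx"]+f*q[0]/q[2],p["cy"]+f*q[1]/q[2]])
def rectw(c,px,z):
    ys,xs=np.nonzero(px);h=cv2.convexHull(np.stack([xs,ys],1).astype(np.int32))[:,0]
    w=np.array([back(c,q,z)[:2] for q in h],np.float32);return cv2.minAreaRect(w)
def best(c,l,near):
    r=[d for d in masks_of(c,l) if np.hypot(*(np.array(d["at"])-near))<25]
    return r[0] if r else None
E
python3 - <<'E'
from h import *
im=snapshot("top");cv2.imwrite("pics/c1.png",cv2.resize(im[180:255,325:425],None,fx=8,fy=8,interpolation=cv2.INTER_CUBIC))
for l,n,z in(("camera",(363,216),8),("carriage",(207,209),4),("oak_block",(285,210),62),("jar",(284,203),167)):
    m=best("top",l,np.array(n))
    if m is None: print(l,"none");continue
    print(l,m["conf"],m["pixels"].sum(),rectw("top",m["pixels"],z))
    for k in("top",): pass
# white plate
m=best("top","camera",np.array((363,216)))
if m is not None:
    g=im.min(2);w=(cv2.dilate(m["pixels"].astype(np.uint8),np.ones((7,7)))>0)&(g>150)
    print("plate white",w.sum(),rectw("top",w,8))
for l,z in(("camera",0),("collar_lug",60),("lens_top",85),("carriage",0)):
    for d in pinpoint("top",l): print(l,round(d["conf"],2),np.round(d["at"],1),back("top",d["at"],z)[:2])
print("side lens",back("side",(331.4,167.8),85),"lug",back("side",(335.5,175.7),60),"carr",back("side",(296.3,298.6),0))
E
```

```text
camera 0.82 1279 ((520.8233032226562, -195.6968994140625), (122.6771469116211, 95.44864654541016), 71.31453704833984)
carriage 0.55 367 ((538.5157470703125, 269.1396789550781), (66.18336486816406, 49.57648468017578), 51.886322021484375)
oak_block 0.57 4461 ((525.657470703125, 38.84995651245117), (153.9107666015625, 268.2540283203125), 85.66688537597656)
jar 0.98 710 ((545.7728271484375, 33.66033172607422), (74.22541809082031, 74.214111328125), 0.2792510986328125)
plate white 497 ((518.5150756835938, -195.22271728515625), (121.93316650390625, 92.59425354003906), 72.63719940185547)
camera 0.94 [290.2 139. ] [736.657  22.296]
camera 0.9 [426.8 242.9] [ 432.55  -379.302]
camera 0.73 [351.1 258. ] [ 387.553 -157.914]
camera 0.64 [365.5 212.8] [ 519.662 -200.108]
collar_lug 0.61 [436.9 248.8] [ 419.695 -391.302]
collar_lug 0.61 [297.7 140. ] [723.208  -1.466]
collar_lug 0.46 [354.1 270.5] [ 358.498 -160.51 ]
collar_lug 0.44 [371.  218.6] [ 502.881 -207.751]
collar_lug 0.37 [241.3 142.2] [716.183 157.456]
lens_top 0.88 [365.2 210.3] [ 525.591 -188.359]
lens_top 0.8 [295.  133.8] [736.02    5.447]
lens_top 0.78 [356.5 264. ] [ 379.117 -164.482]
lens_top 0.58 [436.3 244.2] [ 433.944 -382.523]
carriage 0.79 [206.6 208.9] [528.836 266.228]
side lens [ 513.864 -209.841   85.   ] lug [ 499.995 -209.308   60.   ] carr [538.413 276.02    0.   ]
```

View pics/c1.png

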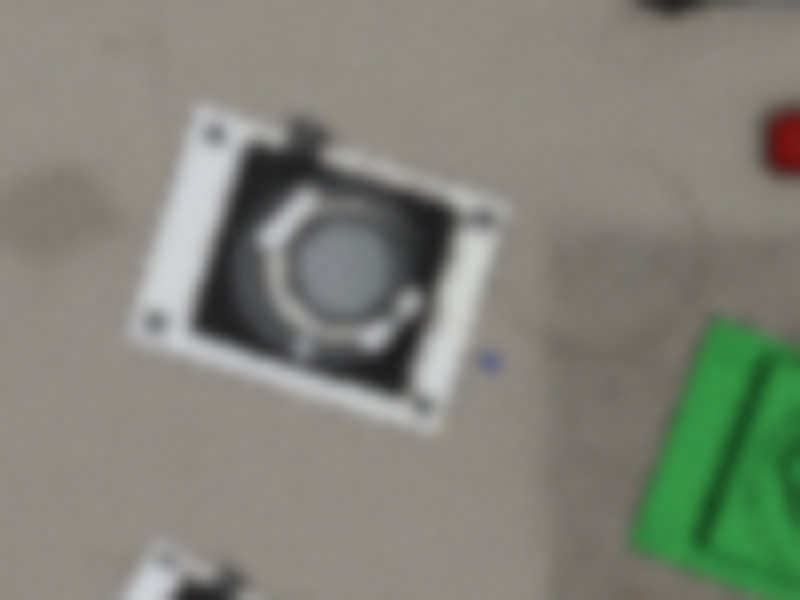

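The crop shows the large white-plated camera: its pointer lug (black line) is at crop (392,322), the plain lug at (288,218), the white mark at (303,345) and the plug at (308,135). So the lug line is about 63° counter-clockwise from the mark, and the collar reads about 0.1.

```bash
cat >> h.py <<'E'
from scipy.spatial.transform import Rotation as Ro
def plan(target,ytool,s=None):
    """shift (unit 200mm) and turn (unit 180deg) in tool axes, assumes pointing down, from measured pose"""
    s=s or sense();R=Ro.from_euler('xyz',s["tcp_rot"],degrees=True)
    T=Ro.from_euler('xyz',[180,0,ytool+90],degrees=True)
    T2=Ro.from_euler('xyz',[180,0,ytool+270],degrees=True)
    rv=(R.inv()*T).as_rotvec()/np.pi
    d=R.inv().apply(np.array(target)-s["tool_pos"])/200
    print("dp",d.round(4),"ang",rv.round(4),"t",s["time"])
E
python3 - <<'E'
from h import *
c=lambda x,y:((x+.5)/8-.5+325,(y+.5)/8-.5+180)
for n,q,z in(("rim",(340,262),85),("lugP",(392,322),69),("lugQ",(288,218),69),("mark",(303,345),34)):
    print(n,back("top",c(*q),z))
q=[(204,100),(512,208),(436,434),(130,338)]
w=[back("top",c(*k),8)[:2] for k in q];print(np.mean(w,0),[np.degrees(np.arctan2(*(b-a)[::-1])) for a,b in((w[1],w[0]),(w[2],w[3]))],w)
# side refine rim
im=cv2.imread("pics/side0.png");print("rim exp side",proj("side",(519,-195,85)))
plan((519,-195,231),45)
E
```

```text
rim [ 520.101 -193.459   85.   ]
lugP [ 499.575 -213.587   69.   ]
lugQ [ 535.481 -177.528   69.   ]
mark [ 491.053 -186.963   34.   ]
[ 518.147 -196.51 ] [np.float64(70.90069029929943), np.float64(72.86850253056635)] [array([ 579.918, -154.035]), array([ 541.01 , -266.401]), array([ 458.671, -238.47 ]), array([ 492.989, -127.135])]
rim exp side [329.238 169.682]
dp [-2.768 -3.149  0.002] ang [0.    0.    0.153] t 1.4
```

Call:
step_arm --targets '[{"dp":[-0.06,-0.065,0],"angular":[0,0,0],"fingers":0},{"dp":[-0.18,-0.2,0],"angular":[0,0,0],"fingers":0},{"dp":[-0.32,-0.35,0],"angular":[0,0,0],"fingers":0},{"dp":[-0.46,-0.5,0],"angular":[0,0,0],"fingers":0},{"dp":[-0.6,-0.65,0],"angular":[0,0,0],"fingers":0},{"dp":[-0.74,-0.8,0],"angular":[0,0,0],"fingers":0},{"dp":[-0.84,-0.92,0],"angular":[0,0,0],"fingers":0},{"dp":[-0.92,-1,0],"angular":[0,0,0],"fingers":0}]'

```text
time: 2.4
tool_pos: [296.4, 324.0, 231.3]
tcp_rot: [180.0, 0.0, 162.4]
ft_force: [-0.1, 0.4, 0.5]
finger_gap: 84.9
grip_force: 0.0
```

Call:
step_arm --targets '[{"dp":[-0.06,-0.065,0],"angular":[0,0,0],"fingers":0},{"dp":[-0.18,-0.2,0],"angular":[0,0,0],"fingers":0},{"dp":[-0.32,-0.35,0],"angular":[0,0,0],"fingers":0},{"dp":[-0.46,-0.5,0],"angular":[0,0,0],"fingers":0},{"dp":[-0.6,-0.65,0],"angular":[0,0,0],"fingers":0},{"dp":[-0.74,-0.8,0],"angular":[0,0,0],"fingers":0},{"dp":[-0.84,-0.92,0],"angular":[0,0,0],"fingers":0},{"dp":[-0.92,-1,0],"angular":[0,0,0],"fingers":0}]'

```text
time: 3.4
tool_pos: [411.1, 77.9, 231.3]
tcp_rot: [-180.0, 0.0, 162.4]
ft_force: [-0.4, 0.5, -1.0]
finger_gap: 85.3
grip_force: 0.0
```

Call:
step_arm --targets '[{"dp":[-0.06,-0.065,0],"angular":[0,0,0.01],"fingers":0},{"dp":[-0.18,-0.2,0],"angular":[0,0,0.03],"fingers":0},{"dp":[-0.32,-0.35,0],"angular":[0,0,0.05],"fingers":0},{"dp":[-0.46,-0.5,0],"angular":[0,0,0.075],"fingers":0},{"dp":[-0.6,-0.65,0],"angular":[0,0,0.1],"fingers":0},{"dp":[-0.74,-0.8,0],"angular":[0,0,0.125],"fingers":0},{"dp":[-0.84,-0.92,0],"angular":[0,0,0.145],"fingers":0},{"dp":[-0.92,-1,0],"angular":[0,0,0.153],"fingers":0}]'

```text
time: 4.4
tool_pos: [525.8, -168.2, 231.2]
tcp_rot: [-180.0, -0.0, 134.8]
ft_force: [-0.5, 0.3, 0.2]
finger_gap: 85.5
grip_force: 0.0
```

Run:
```python
from h import *
plan((518.5,-195,150),45);plan((518.5,-195,40),45);print(sense()["tool_pos"],sense()["ft_force"])
```

```text
dp [-0.07  -0.12   0.406] ang [-0.    -0.    -0.001] t 4.4
dp [-0.07  -0.12   0.956] ang [-0.    -0.    -0.001] t 4.4
[ 525.786 -168.171  231.196] [-0.509  0.269  0.215]
```

Call:
step_arm --targets '[{"dp":[-0.03,-0.05,0.05],"angular":[0,0,0],"fingers":0},{"dp":[-0.06,-0.1,0.15],"angular":[0,0,0],"fingers":0},{"dp":[-0.07,-0.12,0.3],"angular":[0,0,0],"fingers":0},{"dp":[-0.07,-0.12,0.48],"angular":[0,0,0],"fingers":0},{"dp":[-0.07,-0.12,0.65],"angular":[0,0,0],"fingers":0},{"dp":[-0.07,-0.12,0.8],"angular":[0,0,0],"fingers":0},{"dp":[-0.07,-0.12,0.9],"angular":[0,0,0],"fingers":0},{"dp":[-0.07,-0.12,0.955],"angular":[0,0,0],"fingers":0}]'

```text
time: 5.4
tool_pos: [518.1, -192.5, 38.6]
tcp_rot: [-180.0, -0.1, 135.0]
ft_force: [-0.6, -0.2, 0.3]
finger_gap: 85.5
grip_force: 0.0
```

Call:
step_arm --newtons 25 --targets '[{"dp":[0,0,0],"angular":[0,0,0],"fingers":0.15},{"dp":[0,0,0],"angular":[0,0,0],"fingers":0.25},{"dp":[0,0,0],"angular":[0,0,0],"fingers":0.3},{"dp":[0,0,0],"angular":[0,0,0],"fingers":0.35},{"dp":[0,0,0],"angular":[0,0,0],"fingers":0.4},{"dp":[0,0,0],"angular":[0,0,0],"fingers":0.45},{"dp":[0,0,0],"angular":[0,0,0],"fingers":0.5},{"dp":[0,0,0],"angular":[0,0,0],"fingers":0.5}]'

```text
time: 6.4
tool_pos: [519.3, -194.6, 41.9]
tcp_rot: [-179.9, 0.1, 134.9]
ft_force: [-8.3, -4.4, 8.5]
finger_gap: 56.4
grip_force: 25.8
```

Run:
```python
from h import *
s=sense();print(s)
R=Ro.from_euler('xyz',s["tcp_rot"],degrees=True);print("force in tool",R.inv().apply(s["ft_force"]),"moment",R.inv().apply(s["wrist_torque"]))
cv2.imwrite("pics/g1.png",cv2.resize(snapshot("side")[110:210,260:420],None,fx=5,fy=5,interpolation=cv2.INTER_CUBIC))
```

```text
{'time': 6.4, 'joint_pos': array([-25.765,  10.492, 102.67 ,  -0.132,  66.766, -70.639]), 'qd': array([ 0.095,  0.012,  0.071,  0.1  , -0.098, -0.007]), 'joint_efforts': array([  3.959, -50.28 , -43.128,   2.4  ,  -1.687,   0.084]), 'tool_pos': array([ 519.256, -194.634,   41.928]), 'tcp_rot': array([-179.909,    0.108,  134.926]), 'ft_force': array([-8.258, -4.368,  8.501]), 'wrist_torque': array([-0.713,  1.111,  0.096]), 'grip_force': 25.84717959165573, 'finger_gap': 56.42717735289009}
force in tool [ 2.723 -8.945 -8.492] moment [ 1.29   0.279 -0.099]
```

View pics/g1.png

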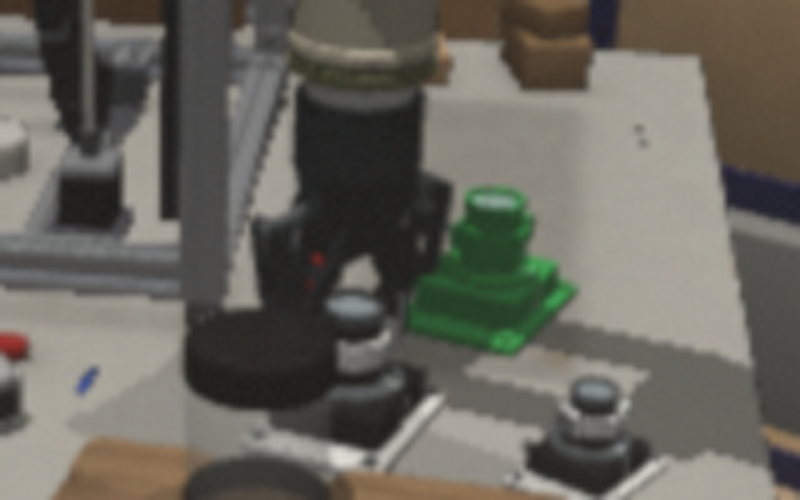

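Call:
step_arm --targets '[{"dp":[0,0,0],"angular":[0,0,0.02],"fingers":0.5},{"dp":[0,0,0],"angular":[0,0,0.07],"fingers":0.5},{"dp":[0,0,0],"angular":[0,0,0.12],"fingers":0.5},{"dp":[0,0,0],"angular":[0,0,0.175],"fingers":0.5},{"dp":[0,0,0],"angular":[0,0,0.23],"fingers":0.5},{"dp":[0,0,0],"angular":[0,0,0.285],"fingers":0.5},{"dp":[0,0,0],"angular":[0,0,0.33],"fingers":0.5},{"dp":[0,0,0],"angular":[0,0,0.351],"fingers":0.5}]'

```text
time: 7.45
tool_pos: [516.7, -195.3, 41.8]
tcp_rot: [-179.8, 0.2, 71.6]
ft_force: [-22.3, -7.0, 18.3]
finger_gap: 56.4
grip_force: 27.0
```

Call:
step_arm --targets '[{"dp":[0,0,0],"angular":[0,0,0],"fingers":0.5},{"dp":[0,0,0],"angular":[0,0,0],"fingers":0.5},{"dp":[0,0,0],"angular":[0,0,0],"fingers":0.35},{"dp":[0,0,0],"angular":[0,0,0],"fingers":0.15},{"dp":[0,0,0],"angular":[0,0,0],"fingers":0},{"dp":[0,0,0],"angular":[0,0,0],"fingers":0},{"dp":[0,0,0],"angular":[0,0,0],"fingers":0},{"dp":[0,0,0],"angular":[0,0,0],"fingers":0}]'

```text
time: 8.45
tool_pos: [519.4, -192.9, 40.2]
tcp_rot: [-180.0, -0.0, 71.8]
ft_force: [0.0, -0.2, 0.7]
finger_gap: 85.9
grip_force: 0.0
```

Call:
step_arm --targets '[{"dp":[0,0,-0.05],"angular":[0,0,0],"fingers":0},{"dp":[0,0,-0.15],"angular":[0,0,0],"fingers":0},{"dp":[0,0,-0.3],"angular":[0,0,0],"fingers":0},{"dp":[0,0,-0.45],"angular":[0,0,0],"fingers":0},{"dp":[0,0,-0.6],"angular":[0,0,0],"fingers":0},{"dp":[0,0,-0.75],"angular":[0,0,0],"fingers":0},{"dp":[0,0,-0.88],"angular":[0,0,0],"fingers":0},{"dp":[0,0,-0.95],"angular":[0,0,0],"fingers":0}]'

```text
time: 9.45
tool_pos: [520.1, -193.5, 233.8]
tcp_rot: [179.8, 0.0, 71.8]
ft_force: [0.3, -0.4, -1.0]
finger_gap: 85.4
grip_force: 0.0
```

Run:
```python
from h import *
plan((537,271,235),-38)
```

```text
dp [ 2.232 -0.647 -0.01 ] ang [ 0.001 -0.     0.11 ] t 9.45
```

Call:
step_arm --targets '[{"dp":[0.05,-0.015,0],"angular":[0,0,0],"fingers":0},{"dp":[0.15,-0.044,0],"angular":[0,0,0],"fingers":0},{"dp":[0.26,-0.075,0],"angular":[0,0,0],"fingers":0},{"dp":[0.37,-0.107,0],"angular":[0,0,0],"fingers":0},{"dp":[0.48,-0.139,0],"angular":[0,0,0],"fingers":0},{"dp":[0.59,-0.171,0],"angular":[0,0,0],"fingers":0},{"dp":[0.69,-0.2,0],"angular":[0,0,0],"fingers":0},{"dp":[0.744,-0.216,0],"angular":[0,0,0],"fingers":0}]'

```text
time: 10.45
tool_pos: [523.9, -35.9, 228.9]
tcp_rot: [-179.9, 0.0, 71.9]
ft_force: [-0.6, 0.4, -1.0]
finger_gap: 85.4
grip_force: 0.0
```

Call:
step_arm --targets '[{"dp":[0.05,-0.015,0],"angular":[0,0,0],"fingers":0},{"dp":[0.15,-0.044,0],"angular":[0,0,0],"fingers":0},{"dp":[0.26,-0.075,0],"angular":[0,0,0],"fingers":0},{"dp":[0.37,-0.107,0],"angular":[0,0,0],"fingers":0},{"dp":[0.48,-0.139,0],"angular":[0,0,0],"fingers":0},{"dp":[0.59,-0.171,0],"angular":[0,0,0],"fingers":0},{"dp":[0.69,-0.2,0],"angular":[0,0,0],"fingers":0},{"dp":[0.744,-0.216,0],"angular":[0,0,0],"fingers":0}]'

```text
time: 11.45
tool_pos: [530.1, 117.5, 230.0]
tcp_rot: [-180.0, 0.0, 71.8]
ft_force: [0.7, -0.3, -0.7]
finger_gap: 85.2
grip_force: 0.0
```

Run:
```python
from h import *
im=snapshot("top")
a=cv2.resize(im[180:250,330:400],None,fx=8,fy=8,interpolation=cv2.INTER_CUBIC)
o=cv2.imread("pics/top0.png")
b=cv2.resize(im[185:235,182:232],None,fx=560/50,fy=560/50,interpolation=cv2.INTER_CUBIC)
v=np.hstack([a,b]);cv2.imwrite("pics/c2.png",cv2.resize(v,None,fx=.7,fy=.7))
plan((537,271,235),-38)
m=best("top","carriage",np.array((207,209)))
if m: print(m["pixels"].sum(),rectw("top",m["pixels"],4))
```

```text
dp [ 0.736 -0.206 -0.025] ang [-0.   -0.    0.11] t 11.5
```

View pics/c2.png

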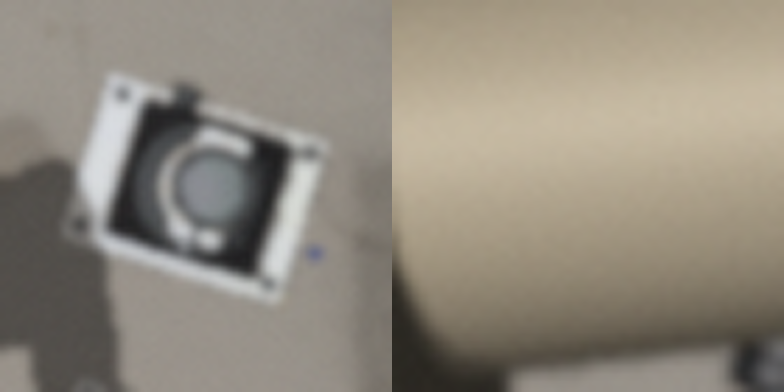

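The collar crop shows the plain lug at (227,141) and the pointer lug at (195,237), against the white mark at (188,242). The lug line is at about 162° and the mark at 162°, so the collar is at its mark. The arm hides the carriage, so I refine its pose from the first pictures.

Run:
```python
from h import *
im=cv2.imread("pics/top0.png");s=cv2.imread("pics/side0.png")
def draw(c,img,x,y,yaw,k,o):
    C,S=np.cos(np.radians(yaw)),np.sin(np.radians(yaw))
    for hx,hy,z,col in((23,33,4,(0,0,255)),(13,19,32,(0,255,0))):
        q=[(proj(c,(x+a*C-b*S,y+a*S+b*C,z))-o+.5)*k for a,b in((hx,hy),(-hx,hy),(-hx,-hy),(hx,-hy))]
        cv2.polylines(img,[np.array(q).round().astype(int)],True,col,1)
A=cv2.resize(im[187:235,184:232],None,fx=11,fy=11,interpolation=cv2.INTER_CUBIC)[:400,:390].copy()
A=cv2.resize(im[190:230,187:226],None,fx=10,fy=10,interpolation=cv2.INTER_CUBIC);draw("top",A,538.5,270,-38,10,np.array((187,190)))
B=cv2.resize(s[270:310,276:316],None,fx=10,fy=10,interpolation=cv2.INTER_CUBIC);draw("side",B,538.5,270,-38,10,np.array((276,270)))
cv2.imwrite("pics/c3.png",np.hstack([A,B]))
```

```text
(no output)
```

View pics/c3.png

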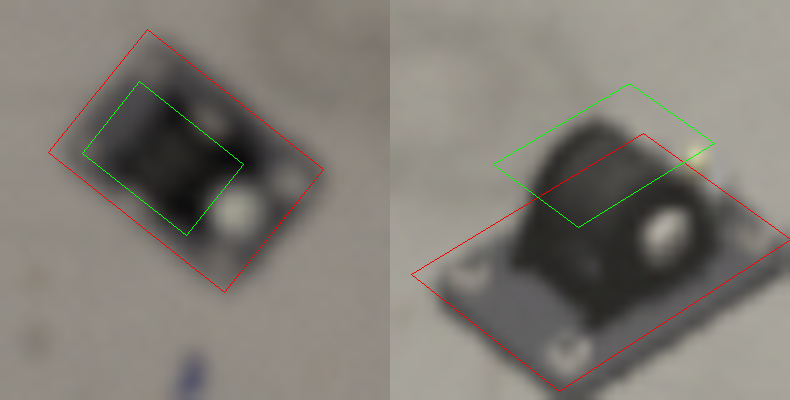

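Call:
step_arm --targets '[{"dp":[0.05,-0.015,0],"angular":[0,0,0],"fingers":0},{"dp":[0.15,-0.044,0],"angular":[0,0,0.02],"fingers":0},{"dp":[0.26,-0.075,0],"angular":[0,0,0.04],"fingers":0},{"dp":[0.37,-0.107,0],"angular":[0,0,0.06],"fingers":0},{"dp":[0.48,-0.139,0],"angular":[0,0,0.08],"fingers":0},{"dp":[0.59,-0.171,0],"angular":[0,0,0.1],"fingers":0},{"dp":[0.68,-0.195,0],"angular":[0,0,0.11],"fingers":0},{"dp":[0.735,-0.206,0],"angular":[0,0,0.11],"fingers":0}]'

```text
time: 12.55
tool_pos: [537.3, 269.8, 230.2]
tcp_rot: [-180.0, 0.0, 52.0]
ft_force: [0.4, -0.2, 0.2]
finger_gap: 85.5
grip_force: 0.0
```

Run:
```python
from h import *
from scipy.optimize import least_squares
u,v=np.array((187+23.5-.45,190+21-.45)),np.array((276+30.7-.45,270+15.5-.45))
X=least_squares(lambda X:np.r_[proj("top",X)-u,proj("side",X)-v],[530,265,20]);print("dot",X.x,X.cost)
C=Ro.from_euler('z',-38,degrees=True).inv().apply(X.x-[537.3,270.5,0]);print("in carriage",C)
plan((537.3,270.5,70),-38);plan((537.3,270.5,6),-38)
```

```text
dot [522.195 251.75   18.323] 0.23490850494828672
in carriage [ -0.359 -24.075  18.323]
dp [ 0.003 -0.002  0.801] ang [-0.  0. -0.] t 12.55
dp [ 0.003 -0.002  1.121] ang [-0.  0. -0.] t 12.55
```

Call:
step_arm --targets '[{"dp":[0,0,0.05],"angular":[0,0,0],"fingers":0},{"dp":[0,0,0.15],"angular":[0,0,0],"fingers":0},{"dp":[0,0,0.3],"angular":[0,0,0],"fingers":0},{"dp":[0,0,0.45],"angular":[0,0,0],"fingers":0},{"dp":[0,0,0.6],"angular":[0,0,0],"fingers":0},{"dp":[0,0,0.75],"angular":[0,0,0],"fingers":0},{"dp":[0,0,0.88],"angular":[0,0,0],"fingers":0},{"dp":[0,0,0.95],"angular":[0,0,0],"fingers":0}]'

```text
time: 13.55
tool_pos: [535.4, 267.6, 37.0]
tcp_rot: [-179.9, 0.2, 51.9]
ft_force: [0.5, 0.1, 0.1]
finger_gap: 85.6
grip_force: 0.0
```

Call:
step_arm --targets '[{"dp":[0,0,0.06],"angular":[0,0,0],"fingers":0},{"dp":[0,0,0.12],"angular":[0,0,0],"fingers":0},{"dp":[0,0,0.16],"angular":[0,0,0],"fingers":0},{"dp":[0,0,0.17],"angular":[0,0,0],"fingers":0},{"dp":[0,0,0.17],"angular":[0,0,0],"fingers":0},{"dp":[0,0,0.17],"angular":[0,0,0],"fingers":0},{"dp":[0,0,0.17],"angular":[0,0,0],"fingers":0},{"dp":[0,0,0.17],"angular":[0,0,0],"fingers":0}]'

```text
time: 14.55
tool_pos: [537.4, 269.2, 6.6]
tcp_rot: [180.0, -0.0, 52.0]
ft_force: [0.7, 0.2, -1.1]
finger_gap: 85.5
grip_force: 0.0
```

Call:
step_arm --newtons 35 --targets '[{"dp":[0,0,0],"angular":[0,0,0],"fingers":0.3},{"dp":[0,0,0],"angular":[0,0,0],"fingers":0.5},{"dp":[0,0,0],"angular":[0,0,0],"fingers":0.6},{"dp":[0,0,0],"angular":[0,0,0],"fingers":0.7},{"dp":[0,0,0],"angular":[0,0,0],"fingers":0.8},{"dp":[0,0,0],"angular":[0,0,0],"fingers":0.85},{"dp":[0,0,0],"angular":[0,0,0],"fingers":0.85},{"dp":[0,0,0],"angular":[0,0,0],"fingers":0.85}]'

```text
time: 15.55
tool_pos: [537.3, 269.2, 6.4]
tcp_rot: [180.0, -0.0, 52.0]
ft_force: [-0.2, 1.3, 1.6]
finger_gap: 25.8
grip_force: 34.9
```

Call:
step_arm --targets '[{"dp":[0,0,-0.04],"angular":[0,0,0],"fingers":0.85},{"dp":[0,0,-0.13],"angular":[0,0,0],"fingers":0.85},{"dp":[0,0,-0.26],"angular":[0,0,0],"fingers":0.85},{"dp":[0,0,-0.42],"angular":[0,0,0],"fingers":0.85},{"dp":[0,0,-0.6],"angular":[0,0,0],"fingers":0.85},{"dp":[0,0,-0.77],"angular":[0,0,0],"fingers":0.85},{"dp":[0,0,-0.9],"angular":[0,0,0],"fingers":0.85},{"dp":[0,0,-0.98],"angular":[0,0,0],"fingers":0.85}]'

```text
time: 16.55
tool_pos: [538.0, 269.5, 205.4]
tcp_rot: [179.9, -0.2, 52.0]
ft_force: [-1.2, 0.3, -1.4]
finger_gap: 26.0
grip_force: 34.6
```

Run:
```python
from h import *
s=sense();print(s["finger_gap"],s["grip_force"],s["tool_pos"])
plan((517.5,-194,226),-18.2)
cv2.imwrite("pics/l1.png",cv2.resize(snapshot("side")[190:310,230:390],None,fx=5,fy=5,interpolation=cv2.INTER_CUBIC))
```

```text
26.045444964105158 34.575238679826725 [537.976 269.453 205.392]
dp [-1.888  1.347 -0.106] ang [ 0.001 -0.001 -0.11 ] t 16.55
```

View pics/l1.png

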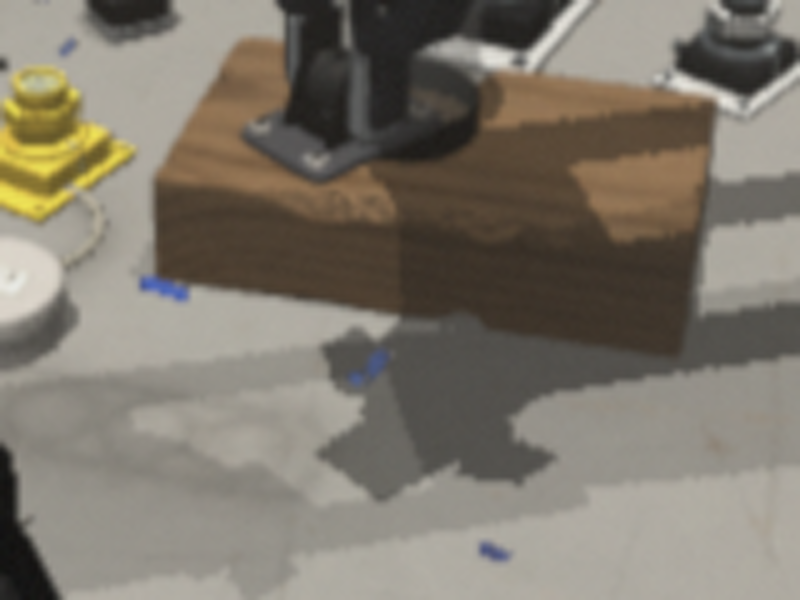

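The carriage hangs level in the fingers (base plate at crop (320,140)). Next I carry it over the block.

Call:
step_arm --targets '[{"dp":[-0.02,0.014,-0.05],"angular":[0,0,0],"fingers":0.85},{"dp":[-0.09,0.064,-0.1],"angular":[0,0,0],"fingers":0.85},{"dp":[-0.18,0.128,-0.11],"angular":[0,0,0],"fingers":0.85},{"dp":[-0.28,0.2,-0.11],"angular":[0,0,0],"fingers":0.85},{"dp":[-0.38,0.271,-0.11],"angular":[0,0,0],"fingers":0.85},{"dp":[-0.48,0.342,-0.11],"angular":[0,0,0],"fingers":0.85},{"dp":[-0.57,0.407,-0.11],"angular":[0,0,0],"fingers":0.85},{"dp":[-0.63,0.449,-0.11],"angular":[0,0,0],"fingers":0.85}]'

```text
time: 17.6
tool_pos: [529.8, 112.3, 223.8]
tcp_rot: [-180.0, 0.0, 51.9]
ft_force: [-0.7, 1.0, -0.7]
finger_gap: 25.6
grip_force: 34.6
```

Call:
step_arm --targets '[{"dp":[-0.03,0.021,0],"angular":[0,0,0],"fingers":0.85},{"dp":[-0.1,0.071,0],"angular":[0,0,0],"fingers":0.85},{"dp":[-0.19,0.136,0],"angular":[0,0,0],"fingers":0.85},{"dp":[-0.28,0.2,0],"angular":[0,0,0],"fingers":0.85},{"dp":[-0.38,0.271,0],"angular":[0,0,0],"fingers":0.85},{"dp":[-0.48,0.342,0],"angular":[0,0,0],"fingers":0.85},{"dp":[-0.57,0.407,0],"angular":[0,0,0],"fingers":0.85},{"dp":[-0.63,0.449,0],"angular":[0,0,0],"fingers":0.85}]'

```text
time: 18.6
tool_pos: [523.2, -41.1, 224.2]
tcp_rot: [-180.0, 0.0, 51.9]
ft_force: [0.2, -0.9, -0.9]
finger_gap: 25.8
grip_force: 34.6
```

Call:
step_arm --targets '[{"dp":[-0.03,0.021,0],"angular":[0,0,-0.01],"fingers":0.85},{"dp":[-0.1,0.071,0],"angular":[0,0,-0.02],"fingers":0.85},{"dp":[-0.19,0.136,0],"angular":[0,0,-0.04],"fingers":0.85},{"dp":[-0.28,0.2,0],"angular":[0,0,-0.06],"fingers":0.85},{"dp":[-0.38,0.271,0],"angular":[0,0,-0.08],"fingers":0.85},{"dp":[-0.48,0.342,0],"angular":[0,0,-0.095],"fingers":0.85},{"dp":[-0.57,0.407,0],"angular":[0,0,-0.105],"fingers":0.85},{"dp":[-0.63,0.449,0],"angular":[0,0,-0.11],"fingers":0.85}]'

```text
time: 19.6
tool_pos: [516.3, -195.5, 224.2]
tcp_rot: [-180.0, 0.0, 71.8]
ft_force: [-0.2, -0.9, -1.1]
finger_gap: 25.7
grip_force: 34.6
```

Run:
```python
from h import *
plan((517.5,-194,130),-18.2);print(sense()["tool_pos"],sense()["tcp_rot"])
```

```text
dp [0.009 0.003 0.471] ang [-0.  0. -0.] t 19.6
[ 516.323 -195.539  224.19 ] [-179.992    0.      71.794]
```

Call:
step_arm --targets '[{"dp":[0.005,0,0.03],"angular":[0,0,0],"fingers":0.85},{"dp":[0.009,0.003,0.1],"angular":[0,0,0],"fingers":0.85},{"dp":[0.009,0.003,0.18],"angular":[0,0,0],"fingers":0.85},{"dp":[0.009,0.003,0.27],"angular":[0,0,0],"fingers":0.85},{"dp":[0.009,0.003,0.35],"angular":[0,0,0],"fingers":0.85},{"dp":[0.009,0.003,0.41],"angular":[0,0,0],"fingers":0.85},{"dp":[0.009,0.003,0.44],"angular":[0,0,0],"fingers":0.85},{"dp":[0.009,0.003,0.445],"angular":[0,0,0],"fingers":0.85}]'

```text
time: 20.6
tool_pos: [517.5, -193.0, 135.0]
tcp_rot: [-180.0, -0.0, 71.8]
ft_force: [0.3, -0.2, -1.5]
finger_gap: 26.1
grip_force: 34.6
```

Call:
step_arm --targets '[{"dp":[0,0,0.02],"angular":[0,0,0],"fingers":0.85},{"dp":[0,0,0.05],"angular":[0,0,0],"fingers":0.85},{"dp":[0,0,0.08],"angular":[0,0,0],"fingers":0.85},{"dp":[0,0,0.105],"angular":[0,0,0],"fingers":0.85},{"dp":[0,0,0.115],"angular":[0,0,0],"fingers":0.85},{"dp":[0,0,0.115],"angular":[0,0,0],"fingers":0.85},{"dp":[0,0,0.115],"angular":[0,0,0],"fingers":0.85},{"dp":[0,0,0.115],"angular":[0,0,0],"fingers":0.85}]'

```text
time: 21.6
tool_pos: [517.8, -193.1, 112.6]
tcp_rot: [180.0, 0.0, 71.8]
ft_force: [-0.1, -0.1, -0.4]
finger_gap: 25.9
grip_force: 34.6
```

Run:
```python
from h import *
im=snapshot("side");s=sense();print(s["tool_pos"],s["tcp_rot"],s["ft_force"],s["finger_gap"])
o=np.array((285,125));B=cv2.resize(im[125:215,285:385],None,fx=6,fy=6,interpolation=cv2.INTER_CUBIC)
x,y,_=s["tool_pos"];z0=s["tool_pos"][2]-6.4;C,S=np.cos(np.radians(-18.2)),np.sin(np.radians(-18.2))
P4=lambda z,hx,hy,x,y:np.array([(proj("side",(x+a*C-b*S,y+a*S+b*C,z))-o+.5)*6 for a,b in((hx,hy),(-hx,hy),(-hx,-hy),(hx,-hy))]).round().astype(int)
cv2.polylines(B,[P4(z0,23,33,x,y)],True,(0,0,255),1)
cx,cy=517.5,-194
t=np.linspace(0,6.28,40);cv2.polylines(B,[np.array([(proj("side",(cx+21*np.cos(k),cy+21*np.sin(k),85))-o+.5)*6 for k in t]).round().astype(int)],True,(0,255,0),1)
cv2.polylines(B,[P4(8,45,60,cx,cy)],True,(255,0,0),1)
cv2.imwrite("pics/f1.png",B)
for l in("carriage","lens_top"): print(l,[(np.round(d["at"],1),round(d["conf"],2)) for d in pinpoint("side",l)])
print(proj("side",(x,y,z0)),proj("side",(cx,cy,85)))
```

```text
[ 517.769 -193.086  112.516] [179.977   0.004  71.762] [ 0.612  1.251 -1.694] 25.776540893101693
carriage [(array([335.5, 176.8]), 0.6), (array([331.6, 164.8]), 0.49)]
lens_top [(array([380.1, 187.3]), 0.63), (array([238. , 205.4]), 0.62), (array([355.8, 149.7]), 0.59), (array([331.2, 170.2]), 0.58), (array([227.4, 258.3]), 0.33)]
[329.925 163.514] [329.704 169.86 ]
```

View pics/f1.png

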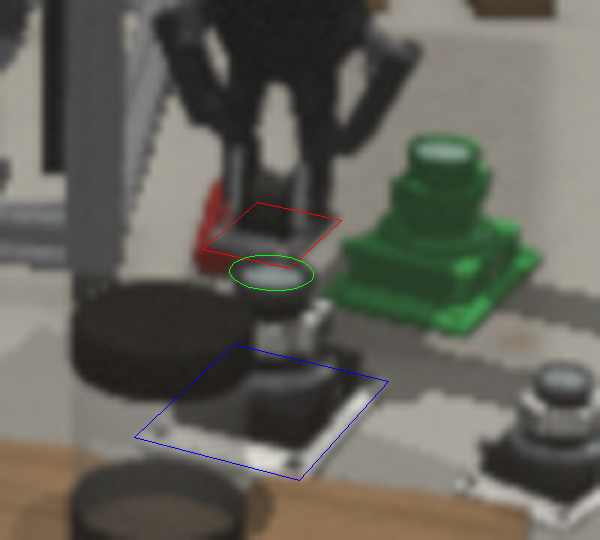

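The side view shows the carriage plate at crop (255,245) over the lens rim at (273,275), level and clear of it. Its outline and the rim lie within about 3 mm of the projected ones, so I hand it in.

```bash
python3 -c "
from bench import *
print(hand_in())"
```

```text
the job is handed in; nothing more can be done
None
```

I turned the collar to its white mark and handed the job in with the carriage held still about 21 mm above the lens, centred to about 3 mm, level, and parallel to the base plate; no pass or fail verdict came back.

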